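Find the bite point of the stone splitter and set the marker to it

ROBOT

A 6-joint arm with a two-finger parallel gripper is mounted at the origin on the work surface. World frame = base frame: x ahead of the robot, y to its left, z up, the work surface at z = 0. Lengths are in mm, angles in rad, forces in N, time in s.
With the tool pointing down it reaches from about 350 to 875 mm from the base axis. Payload 4.2 kg.
Tool frame: the origin (TCP) lies at the very end of the fingers, on their centre line; the grasp point (between the pads) lies arm.grip_point_offset behind it (arm.grip_point_offset is the distance from the TCP to the grasp point, in mm); z points along the fingers, y is the line along which they close (so a half turn about z gives the same grasp; the last joint's range is limited). The gripper opens to 87 mm and grips with 3 to 60 N. Pads are 19 mm wide; open, the fingers measure 117 mm over their backs; the gripper's body (75 mm by 190 mm) begins 51 mm behind the grasp point.
Start: joints at [1.375, 0.385, 0.008, 0, -1.194, -0.259], TCP at [274.518, 561.462, 222.55] pointing down, gripper open.
Joint ranges: [-3.14, 3.14], [-1.21, 2.06], [-1.07, 1.41], [-3.16, 2.05], [-2.99, -0.16], [-3.1, 3.1]. Speed limits (rad/s): [2.79, 2.79, 3.14, 3.14, 3.14, 3.14].

INTERFACE

Orientations are given as a rotation vector (axis times angle).
In Python, from rig import observe, vision, order, arm gives the robot as it stands.
- The arm moves only by the tool arm_command, never from a script. Its argument "targets" is a list of rows, each an object with "angular": the turn, a rotation vector about the tool's x, y, z in rad, a list of three; "delta_pos": the shift along the tool's x, y, z in m, a list of three; "claw": the gripper's target within -1 to 1 (shut at 1, half-way at 0, fully open at -1). In form: [{"angular": [ax, ay, az], "delta_pos": [x, y, z], "claw": claw}, ...]. A call has 1 to 5 rows; each row is the pose to reach, as a shift and turn from the pose commanded when the call began, along the tool's axes at that moment; what a row does not reach only later rows make up. A row lasts 1/8 s, in which the tool goes at most 62.5 mm and 10.7 degrees, less where a joint would pass 70% of its speed; a pose out of reach is approached as far as the arm can. A call with a gripper value outside its range is refused whole. The fingers move at their own pace and stop on an object; the grip force is fixed at half the most. Time passes only in rows, so rows that repeat a pose let the fingers close. It gives the time, the measured TCP pose, the force, the opening and the grip force at its end, in the units of the state.
- observe(): the state, without advancing time (a new reading comes with each control period).
- vision.camera(name): name is "scene" or "side" or "wrist"; returns a dict with "image" (480x640x3 uint8, red, green, blue), "fx", "fy", "cx", "cy" (pixels), "world_to_cam" (4x4, takes a point from world to camera coordinates); the wrist camera has in their place "T_tool_cam" (4x4, takes a point from camera to tool coordinates, whose origin is the TCP and whose axes are the flange's). Camera axes: x right, y up, looking along -z (the intrinsics and any distortion apply to the point x, -y, -z); pixel columns grow to the right and rows downward; lengths in mm; the calibration is good to about 2 mm. A picture is of the moment at which its call begins: read the wrist's pose just before it. There is no depth.
- order.finish_job(): hands the job in; it is judged then, once.
The state is a dict: "time_s": time; "joint_positions": joint angles; "joint_velocities": joint speeds; "joint_efforts": joint torques, N m; "position": TCP position; "tool_rot": TCP orientation; "force": force on the tool from outside, world axes, zero at the start; "ft_torque": the same for the moment, N m; "opening": opening from 0.0 (shut) to 1.0 (fully open); "grip_force": force on a finger pad.
Only numpy, scipy, OpenCV 4.12 (cv2) and the standard library are available. Lean on these libraries where they do the work, as an engineer would, in place of code of your own. Each camera call takes 0.05 s, during which the arm holds its last target. There are 200 camera calls.

TASK

Push the red paddle of the stone splitter's lever down slowly until the blade bites the stone hidden under the guard and the resistance clearly firms up: about 12 N on the paddle is right, and 20 N would crack the stone. Let the lever come all the way back up, then note how far it travelled by sliding the yellow marker along the scale until its tip is exactly in line with the tip of the red telltale that the lever has pushed along. Never touch the telltale itself, and leave the other things on the bench where they are.

Things in the scene. Friction and masses are not known exactly. Their poses are not given: they have to be found in the camera images.
- splitter: bench stone splitter, bolted down: dark base, green chip guard, scale rail at its +y side. Origin on the bench; its x runs from paddle end to guard, z up. In its frame (mm): guard x 20 to 160, y -51 to 51, up to z 176; the lever leaves the guard's -x side along y = 0; aluminium rail x -105 to 85, y 113 to 187, top at z 40, with a white strip and black ticks 10 mm apart.
- anvil: steel anvil foot inside the guard, out of sight; origin on the bench under it, which does not tell the stone's height. The stone on it stands on a screw set to an unknown height, so the lever angle at which the blade meets it differs from run to run. Blade force on the stone is 3 to 4 times what the paddle carries above the free-travel force.
- lever (a joint): lever angle, rad: 0 = up at rest (0.28 rad above level, paddle to the splitter's -x), grows as the paddle is pushed down, at most 0.46. A spring lifts it again by itself: free travel takes 2 to 4 N at the paddle. The blade meets the stone somewhere between 0.18 and 0.37 rad; from there the paddle force climbs about 3 N per mm of paddle travel.
- lever_hinge (a point): the lever's hinge axis (along the splitter's y), 120 mm above the bench inside the guard; fixed to the splitter.
- paddle (a point): centre of the top face of the red paddle at the lever's end, 240 mm from the hinge. The paddle is 70 mm along the lever, 50 mm across, 16 mm thick, and moves with the lever: about 194 mm above the bench at rest, going down 45 to 90 mm to the bite.
- telltale_tip (a point): tip of the red telltale's blade on the scale; axes as the splitter's. The telltale block slides on the rail top, 40 mm to the -y side of the marker; its blade points to +y. A steel pusher geared to the lever (0.24 m per rad) shoves it in the splitter's +x as the lever goes down; it stays there when the lever comes back.
- marker_tip (a point): tip of the yellow marker's blade, facing the telltale's tip on the scale; the marker's grip is 19 mm to the +y side of it. Its axes are the splitter's; in line means the same x in the splitter's frame as telltale_tip.
- marker_grip (a point): point on the yellow marker's upright grip, a block 20 mm along x, 16 mm along y (splitter's axes), 48 mm tall, standing on the rail top; this point is on its middle axis, 19 mm below its top and about 70 mm above the bench.
- marker (a joint): marker position along the splitter's x, m: starts between 0 and 0.02, range 0 to 0.13; slides with about 1.5 N of friction and stays where it is left. The telltale ends in line with marker positions 0.04 to 0.10.
- tub: bystander: white plastic tub, 104 mm across, 85 mm tall, origin under its centre.
- stone_block: bystander: pale stone block 60 x 50 x 120 mm, standing, origin under its centre.
- rubbing_block: bystander: yellow rubbing block 110 x 65 x 45 mm, origin under its centre.
- trowel: bystander: flat spatula lying on the bench, origin on its underside.
- offcut: bystander: pale stone offcut 35 x 30 x 22 mm on the splitter's -y side, origin under its centre.
- slate_piece: bystander: grey slate piece 50 x 40 x 12 mm lying between lever and rail, origin under its centre.
- telltale: the red telltale block itself, 12 x 14 x 10 mm; origin under its centre on the rail top, 19 mm to the -y side of its tip. Not to be touched.

How it is judged (in metres and radians):
On the way, in this order (a step that is already met when the one before it is completed fails the run):
1. the blade bites the stone firmly (over 15 N at the blade, about 8 N or more on the paddle) (contact force between lever and anvil above 15 N), for 0.2 s.
2. the lever is back up (within 0.03 rad of rest) (value of joint lever below 0.03 rad), for 0.2 s.
3. the marker's tip is in line with the telltale's tip within 4 mm (x of marker_tip in the frame of telltale_tip between -0.004 and 0.004 m), for 0.2 s.
At the end, for the whole second after the job is handed in: The lever is up (within 0.03 rad of rest) and the marker stands still with its tip within 4 mm, along the scale, of the telltale's tip, which is where the firm press left it (all of step 3 and value of joint lever below 0.03 rad and velocity of joint marker between -0.005 and 0.005 m/s); the robot touches nothing.
It fails at once if the blade bears on the stone with more than 60 N (some 22 N on the paddle): the stone cracks (contact force between lever and anvil above 60 N).
It fails at once if the robot touches the telltale (contact force between telltale and the fingers above 0.3 N or contact force between telltale and the arm above 0.3 N).
It fails at once if another thing on the bench is moved by more than 30 mm (distance of any of tub, stone_block, rubbing_block, trowel, offcut, slate_piece from where it was at the start of the episode above 0.03 m).
It also fails if it takes over 48 s, if anything falls off the work surface, if the arm or the gripper's body presses on something with over 40 N, if the wrist force passes 120 N, or if a joint passes its speed limit or range.

## Working session

There is one attempt and no reset: what is moved stays moved. The work goes in short steps, Python scripts to look and compute and a tool call to move; the robot and the scene stay as the last step left them, time stands still between calls to the robot, and variables do not carry over. Pictures are saved under pics/ and viewed, at most 10 in all, crops included, and the job is handed in when it is done.

Besides the shell and the picture viewer there is one more tool, called after ">>>" by a JSON object that holds its "method" and its "body", one argument or row to a line. arm_command: Moves the arm, as the interface text tells. Its arguments: {"type":"object","properties":{"targets":{"type":"array"}},"required":["targets"]}

```bash
mkdir -p pics; ls; python3 - <<'E'
from rig import observe, vision, order, arm
import cv2,numpy as np,pickle
print(observe()); print(arm.grip_point_offset)
d={}
for n in("scene","side","wrist"):
    c=vision.camera(n); d[n]=c; cv2.imwrite(f"pics/{n}0.png",c["image"][:,:,::-1])
    print(n,{k:(np.round(v,3).tolist() if k!="image" else 0) for k,v in c.items()})
pickle.dump(d,open("c0.pkl","wb"))
E
```

```text
pics
{'time_s': 0.0, 'joint_positions': array([ 1.37464401e+00,  3.85561354e-01,  6.66513052e-03, -5.23825839e-04,
       -1.19396750e+00, -2.58627798e-01]), 'joint_velocities': array([ 0.00151228, -0.00133886, -0.00161432,  0.00064996,  0.00046984,
        0.00085482]), 'joint_efforts': array([ 1.17865940e-03, -3.90663636e+01,  1.87406355e+01,  4.21987161e+00,
        1.09001875e-02, -1.91421686e-04]), 'position': array([274.2418043 , 560.97440826, 221.46838233]), 'tool_rot': array([ 3.05862557e+00, -7.08052895e-01, -6.62539263e-04]), 'force': array([0.11862998, 0.42689056, 0.19307512]), 'ft_torque': array([0.00195114, 0.0304477 , 0.00292206]), 'grip_force': 0.0, 'opening': 1.00016410816258}
18.700000000000003
scene {'image': 0, 'fx': 586.719, 'fy': 586.719, 'cx': 323.212, 'cy': 239.64, 'world_to_cam': [[-0.323, 0.946, 0.003, 155.25], [-0.628, -0.217, 0.747, 206.052], [0.708, 0.24, 0.665, -1840.597], [0.0, 0.0, 0.0, 1.0]]}
side {'image': 0, 'fx': 434.712, 'fy': 434.712, 'cx': 313.932, 'cy': 241.039, 'world_to_cam': [[0.992, -0.122, -0.019, -496.895], [0.085, 0.564, 0.821, -155.195], [-0.09, -0.816, 0.57, -1014.904], [0.0, 0.0, 0.0, 1.0]]}
wrist {'image': 0, 'fx': 363.502, 'fy': 363.502, 'cx': 322.616, 'cy': 239.661, 'T_tool_cam': [[0.0, 0.963, 0.268, 73.312], [1.0, -0.0, -0.0, -0.003], [-0.0, 0.268, -0.963, -161.861], [0.0, 0.0, 0.0, 1.0]]}
```

View pics/scene0.png

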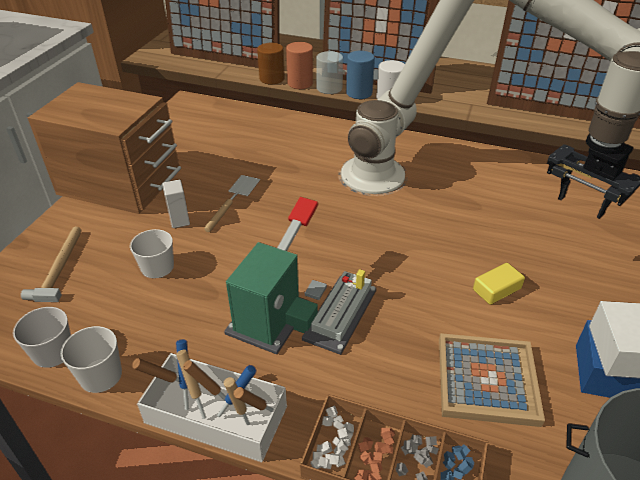

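View pics/side0.png

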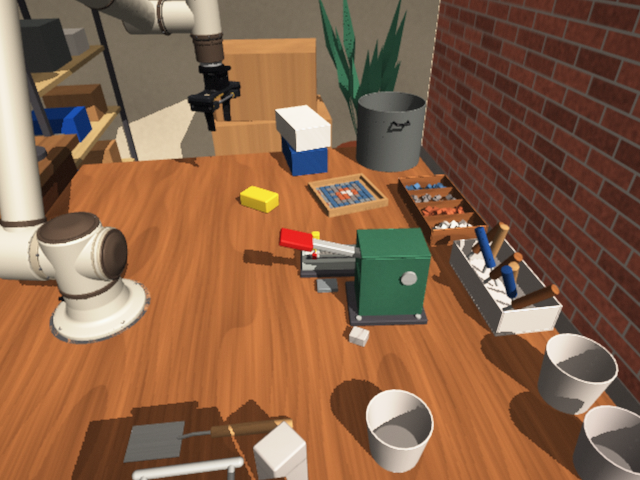

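```bash
python3 - <<'E'
import cv2
a=cv2.imread("pics/scene0.png")[190:355,215:385];cv2.imwrite("pics/sc1.png",cv2.resize(a,None,fx=3.6,fy=3.6,interpolation=2))
a=cv2.imread("pics/side0.png")[220:330,270:440];cv2.imwrite("pics/sd1.png",cv2.resize(a,None,fx=4.5,fy=4.5,interpolation=2))
E
```

```text
(no output)
```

View pics/sc1.png

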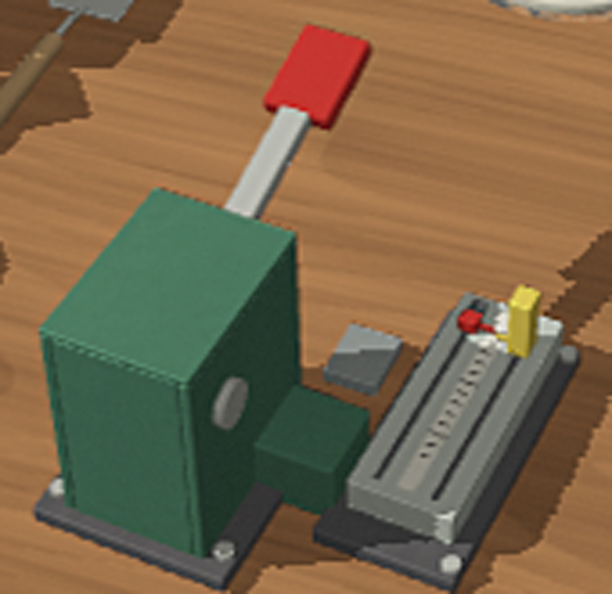

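View pics/sd1.png

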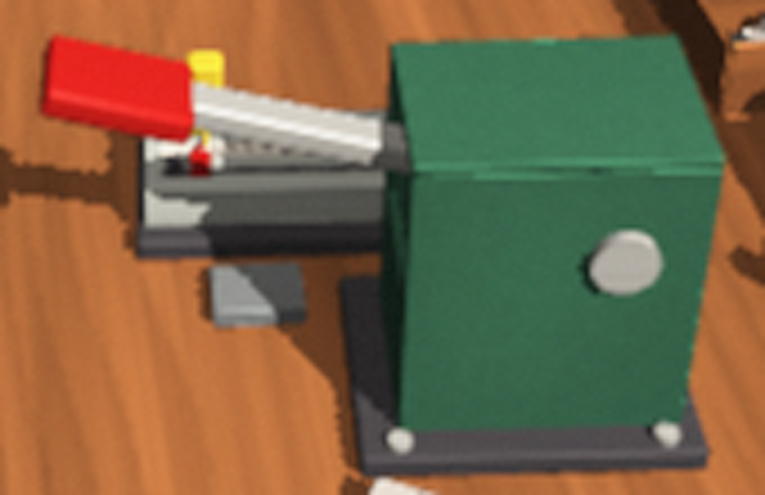

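```bash
cat > h.py <<'E'
import numpy as np, pickle
from scipy.optimize import least_squares
def proj(c,P):
    q=np.c_[P,np.ones(len(P))]@c["world_to_cam"].T
    return np.c_[c["cx"]+c["fx"]*q[:,0]/-q[:,2], c["cy"]+c["fy"]*q[:,1]/q[:,2]]
def world(p,P):
    c,s=np.cos(p[2]),np.sin(p[2]); return np.asarray(P)@np.array([[c,s,0],[-s,c,0],[0,0,1]])+[p[0],p[1],0]
def ray(c,uv):
    W=c["world_to_cam"];R=W[:3,:3];o=-R.T@W[:3,3]
    return o,R.T@np.array([(uv[0]-c["cx"])/c["fx"],-(uv[1]-c["cy"])/c["fy"],-1])
def atz(c,uv,z):
    o,d=ray(c,uv); return o+d*(z-o[2])/d[2]
E
python3 - <<'E'
from h import *
d=pickle.load(open("c0.pkl","rb"))
G=[[20,-51,176],[20,51,176],[160,-51,176],[160,51,176]];R=[[85,113,40],[85,187,40],[-105,113,40],[-105,187,40]]
sc=np.array([[160,190],[297,234],[42,332],[187,383],[350,488],[447,516],[470,292],[563,328],[312,26],[371,42],[322,122],[265,100]])/3.6+[215,190]
sd=np.array([[412,165],[392,42],[722,158],[678,36],[45,100],[55,37],[190,128],[195,65]])/4.5+[270,220]
def pad(hx):
    a=.28;o=[]
    for s,y in((275,-25),(275,25),(205,25),(205,-25)):
        o.append([hx-s*np.cos(a)+8*np.sin(a),y,120+s*np.sin(a)+8*np.cos(a)])
    return o
def f(p):
    P=pad(p[3])
    return np.r_[(proj(d["scene"],world(p,G+R+P))-sc).ravel(),(proj(d["side"],world(p,G+[P[0],P[1],P[3],P[2]]))-sd).ravel()]
best=min((least_squares(f,[500,0,y,80],loss="soft_l1") for y in (-2,-1,0,1,2)),key=lambda r:r.cost)
p=best.x;print(p,best.cost);print(np.round(f(p).reshape(-1,2),1).tolist())
np.save("p.npy",p)
P=world(p,[np.mean(pad(p[3]),0)]);print("paddle",P)
o,dd=ray(d["scene"],np.array([525,291])/3.6+[215,190])
m=atz(d["scene"],np.array([525,291])/3.6+[215,190],89)
inv=lambda w:(w-[p[0],p[1],0])@np.array([[np.cos(p[2]),-np.sin(p[2]),0],[np.sin(p[2]),np.cos(p[2]),0],[0,0,1]])
print("marker",m,inv(m),"side",inv(atz(d["side"],np.array([206,56])/4.5+[270,220],89)))
print("telltale",inv(atz(d["scene"],np.array([470,318])/3.6+[215,190],50)))
E
```

```text
[ 5.70838915e+02 -6.91211603e+01 -1.12457165e-01  1.19925335e+02] 23.866666407464614
[[-1.5, -1.6], [0.2, -0.7], [-1.9, -1.3], [-0.2, -0.3], [-1.7, -1.8], [1.1, 1.4], [-1.3, -0.5], [0.5, -1.4], [-1.6, -1.7], [0.7, -0.7], [1.8, -0.4], [-1.2, -0.2], [0.1, -0.7], [-0.1, -1.3], [1.4, -0.6], [0.3, -1.3], [0.2, -3.3], [-0.7, -2.8], [1.7, -2.4], [0.3, -2.1]]
paddle [[463.00725465 -56.94333809 194.01379916]]
marker [514.9311376  105.96820123  89.        ] [-75.2032052  167.70939756  89.        ] side [-70.00014894 167.78642682  89.        ]
telltale [-72.44636845 130.56890338  50.        ]
```

>>> {"method": "arm_command", "body": {
  "targets": [
    {"angular":[0,0,0.18],"delta_pos":[0.04,0.043,-0.01],"claw":1},
    {"angular":[0,0,0.36],"delta_pos":[0.08,0.086,-0.02],"claw":1},
    {"angular":[0,0,0.54],"delta_pos":[0.12,0.129,-0.03],"claw":1},
    {"angular":[0,0,0.72],"delta_pos":[0.16,0.172,-0.03],"claw":1},
    {"angular":[0,0,0.9],"delta_pos":[0.2,0.215,-0.03],"claw":1}
  ]
}}

```text
time_s: 0.78
position: [359.8, 278.5, 252.6]
tool_rot: [-2.442, 1.976, 0.0]
force: [0.7, 0.7, -0.3]
opening: 0.519
grip_force: 0.0
```

```bash
cat >> h.py <<'E'
from scipy.spatial.transform import Rotation as Ro
def goto(X,yawx):
    "delta in tool axes to world TCP X with tool down, tool x at world angle yawx"
    from rig import observe
    s=observe();T=Ro.from_rotvec(s["tool_rot"])
    x=np.array([np.cos(yawx),np.sin(yawx),0]);z=np.array([0,0,-1.])
    D=Ro.from_matrix(np.c_[x,np.cross(z,x),z])
    print("t",round(s["time_s"],2),"at",s["position"].round(1),"F",s["force"].round(1),"op",round(s["opening"],2))
    print("delta m",(T.inv().apply(np.asarray(X)-s["position"])/1000).round(4),"ang",(T.inv()*D).as_rotvec().round(3))
E
python3 -c "
from h import *
goto([463,-57,240],-1.683)"
```

```text
t 0.78 at [359.8 278.5 252.6] F [ 0.7  0.7 -0.3] op 0.52
delta m [ 0.3497 -0.0308  0.0125] ang [-0.     0.     0.323]
```

>>> {"method": "arm_command", "body": {
  "targets": [
    {"angular":[0,0,0.15],"delta_pos":[0.06,-0.005,0],"claw":1},
    {"angular":[0,0,0.323],"delta_pos":[0.12,-0.01,0],"claw":1},
    {"angular":[0,0,0.323],"delta_pos":[0.18,-0.016,0],"claw":1},
    {"angular":[0,0,0.323],"delta_pos":[0.24,-0.021,0],"claw":1},
    {"angular":[0,0,0.323],"delta_pos":[0.3,-0.026,0.0],"claw":1}
  ]
}}

```text
time_s: 1.4
position: [449.6, -8.9, 252.7]
tool_rot: [-2.099, 2.336, -0.0]
force: [0.5, 1.0, 0.6]
opening: 0.017
grip_force: 0.0
```

>>> {"method": "arm_command", "body": {
  "targets": [
    {"angular":[0,0,0],"delta_pos":[0.03,-0.005,0],"claw":1},
    {"angular":[0,0,0],"delta_pos":[0.05,-0.005,0.005],"claw":1},
    {"angular":[0,0,0],"delta_pos":[0.05,-0.005,0.01],"claw":1}
  ]
}}

```text
time_s: 1.78
position: [448.7, -58.3, 242.1]
tool_rot: [2.096, -2.34, -0.001]
force: [-0.3, -0.4, -0.2]
opening: 0.006
grip_force: 0.0
```

```bash
python3 -c "
from h import *
from rig import vision
import cv2
goto([463,-57,240],-1.683)
c=vision.camera('wrist');im=c['image'];cv2.imwrite('pics/w1.png',im[:,:,::-1])
"
```

```text
t 1.77 at [448.7 -58.3 242.1] F [-0.3 -0.4 -0.2] op 0.01
delta m [-0.0028 -0.0141  0.0021] ang [0.001 0.    0.003]
```

View pics/w1.png

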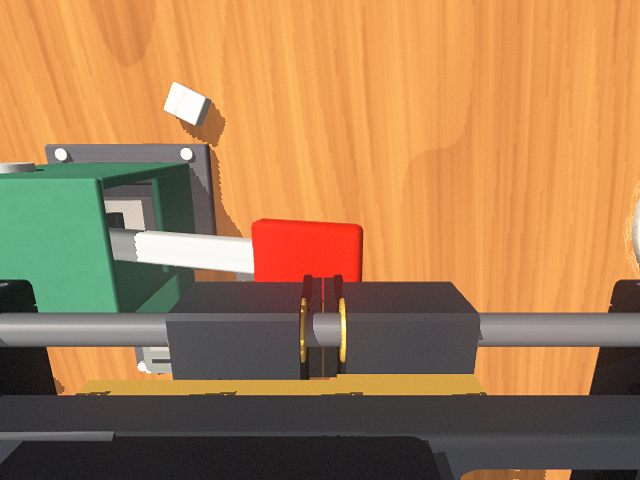

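>>> {"method": "arm_command", "body": {
  "targets": [
    {"angular":[0,0,0],"delta_pos":[-0.003,-0.014,0.01],"claw":1},
    {"angular":[0,0,0],"delta_pos":[-0.003,-0.014,0.02],"claw":1},
    {"angular":[0,0,0],"delta_pos":[-0.003,-0.014,0.03],"claw":1},
    {"angular":[0,0,0],"delta_pos":[-0.003,-0.014,0.036],"claw":1},
    {"angular":[0,0,0],"delta_pos":[-0.003,-0.014,0.042],"claw":1}
  ]
}}

```text
time_s: 2.45
position: [463.3, -55.7, 200.2]
tool_rot: [2.1, -2.337, 0.0]
force: [-0.1, 0.7, 0.7]
opening: 0.005
grip_force: 0.0
```

>>> {"method": "arm_command", "body": {
  "targets": [
    {"angular":[0,0,0],"delta_pos":[0,0,0.003],"claw":1},
    {"angular":[0,0,0],"delta_pos":[0,0,0.006],"claw":1},
    {"angular":[0,0,0],"delta_pos":[0,0,0.009],"claw":1},
    {"angular":[0,0,0],"delta_pos":[0,0,0.012],"claw":1},
    {"angular":[0,0,0],"delta_pos":[0,0,0.015],"claw":1}
  ]
}}

```text
time_s: 3.08
position: [463.3, -55.8, 185.6]
tool_rot: [-2.099, 2.337, -0.0]
force: [-1.1, 0.7, 2.0]
opening: 0.007
grip_force: 1.2
```

>>> {"method": "arm_command", "body": {
  "targets": [
    {"angular":[0,0,0],"delta_pos":[0,0,0.003],"claw":1},
    {"angular":[0,0,0],"delta_pos":[0,0,0.006],"claw":1},
    {"angular":[0,0,0],"delta_pos":[0,0,0.009],"claw":1},
    {"angular":[0,0,0],"delta_pos":[0,0,0.012],"claw":1},
    {"angular":[0,0,0],"delta_pos":[0,0,0.015],"claw":1}
  ]
}}

```text
time_s: 3.7
position: [463.2, -55.8, 170.3]
tool_rot: [2.099, -2.337, -0.0]
force: [-2.2, 1.0, 4.4]
opening: 0.002
grip_force: 1.3
```

>>> {"method": "arm_command", "body": {
  "targets": [
    {"angular":[0,0,0],"delta_pos":[0,0,0.003],"claw":1},
    {"angular":[0,0,0],"delta_pos":[0,0,0.006],"claw":1},
    {"angular":[0,0,0],"delta_pos":[0,0,0.009],"claw":1},
    {"angular":[0,0,0],"delta_pos":[0,0,0.012],"claw":1},
    {"angular":[0,0,0],"delta_pos":[0,0,0.015],"claw":1}
  ]
}}

```text
time_s: 4.32
position: [463.2, -55.8, 155.3]
tool_rot: [2.099, -2.337, -0.0]
force: [-2.7, 0.4, 2.8]
opening: 0.002
grip_force: 1.4
```

>>> {"method": "arm_command", "body": {
  "targets": [
    {"angular":[0,0,0],"delta_pos":[0,0,0.001],"claw":1},
    {"angular":[0,0,0],"delta_pos":[0,0,0.002],"claw":1},
    {"angular":[0,0,0],"delta_pos":[0,0,0.003],"claw":1}
  ]
}}

```text
time_s: 4.7
position: [463.3, -55.8, 152.5]
tool_rot: [-2.099, 2.337, -0.0]
force: [-2.1, 0.1, 2.8]
opening: 0.008
grip_force: 1.4
```

>>> {"method": "arm_command", "body": {
  "targets": [
    {"angular":[0,0,0],"delta_pos":[0,0,0.001],"claw":1},
    {"angular":[0,0,0],"delta_pos":[0,0,0.002],"claw":1}
  ]
}}

```text
time_s: 4.95
position: [463.3, -55.8, 150.5]
tool_rot: [2.099, -2.337, -0.0]
force: [-2.2, 0.0, 3.0]
opening: 0.002
grip_force: 1.4
```

>>> {"method": "arm_command", "body": {
  "targets": [
    {"angular":[0,0,0],"delta_pos":[0,0,0.001],"claw":1},
    {"angular":[0,0,0],"delta_pos":[0,0,0.002],"claw":1},
    {"angular":[0,0,0],"delta_pos":[0,0,0.003],"claw":1},
    {"angular":[0,0,0],"delta_pos":[0,0,0.0035],"claw":1}
  ]
}}

```text
time_s: 5.45
position: [463.2, -55.8, 146.9]
tool_rot: [2.099, -2.337, -0.0]
force: [-1.6, 1.1, 3.6]
opening: 0.007
grip_force: 1.5
```

>>> {"method": "arm_command", "body": {
  "targets": [
    {"angular":[0,0,0],"delta_pos":[0,0,0.001],"claw":1},
    {"angular":[0,0,0],"delta_pos":[0,0,0.002],"claw":1},
    {"angular":[0,0,0],"delta_pos":[0,0,0.003],"claw":1},
    {"angular":[0,0,0],"delta_pos":[0,0,0.0035],"claw":1}
  ]
}}

```text
time_s: 5.95
position: [463.2, -55.8, 143.4]
tool_rot: [2.099, -2.337, -0.0]
force: [-2.4, 0.3, 3.6]
opening: 0.003
grip_force: 1.5
```

>>> {"method": "arm_command", "body": {
  "targets": [
    {"angular":[0,0,0],"delta_pos":[0,0,0.001],"claw":1},
    {"angular":[0,0,0],"delta_pos":[0,0,0.002],"claw":1},
    {"angular":[0,0,0],"delta_pos":[0,0,0.003],"claw":1},
    {"angular":[0,0,0],"delta_pos":[0,0,0.0035],"claw":1}
  ]
}}

```text
time_s: 6.45
position: [463.2, -55.8, 140.0]
tool_rot: [2.099, -2.337, -0.0]
force: [-2.7, 0.9, 3.9]
opening: 0.005
grip_force: 1.5
```

>>> {"method": "arm_command", "body": {
  "targets": [
    {"angular":[0,0,0],"delta_pos":[0,0,0.001],"claw":1},
    {"angular":[0,0,0],"delta_pos":[0,0,0.002],"claw":1},
    {"angular":[0,0,0],"delta_pos":[0,0,0.003],"claw":1},
    {"angular":[0,0,0],"delta_pos":[0,0,0.0035],"claw":1}
  ]
}}

```text
time_s: 6.95
position: [463.1, -55.8, 136.7]
tool_rot: [2.099, -2.337, -0.0]
force: [-3.1, 1.6, 6.7]
opening: 0.006
grip_force: 3.0
```

>>> {"method": "arm_command", "body": {
  "targets": [
    {"angular":[0,0,0],"delta_pos":[0,0,0.0005],"claw":1},
    {"angular":[0,0,0],"delta_pos":[0,0,0.001],"claw":1},
    {"angular":[0,0,0],"delta_pos":[0,0,0.001],"claw":1}
  ]
}}

```text
time_s: 7.32
position: [463.1, -55.7, 136.0]
tool_rot: [2.099, -2.337, -0.0]
force: [-3.5, 1.5, 6.7]
opening: 0.002
grip_force: 3.6
```

>>> {"method": "arm_command", "body": {
  "targets": [
    {"angular":[0,0,0],"delta_pos":[0,0,0.0005],"claw":1},
    {"angular":[0,0,0],"delta_pos":[0,0,0.001],"claw":1},
    {"angular":[0,0,0],"delta_pos":[0,0,0.001],"claw":1}
  ]
}}

```text
time_s: 7.7
position: [463.0, -55.8, 135.3]
tool_rot: [2.099, -2.336, -0.0]
force: [-5.5, 1.9, 10.4]
opening: 0.004
grip_force: 4.7
```

>>> {"method": "arm_command", "body": {
  "targets": [
    {"angular":[0,0,0],"delta_pos":[0,0,0.0005],"claw":1},
    {"angular":[0,0,0],"delta_pos":[0,0,0.0005],"claw":1},
    {"angular":[0,0,0],"delta_pos":[0,0,0.0005],"claw":1}
  ]
}}

```text
time_s: 8.07
position: [463.0, -55.8, 135.0]
tool_rot: [2.1, -2.336, -0.0]
force: [-5.7, 1.9, 9.9]
opening: 0.004
grip_force: 5.2
```

>>> {"method": "arm_command", "body": {
  "targets": [
    {"angular":[0,0,0],"delta_pos":[0,0,0.0005],"claw":1},
    {"angular":[0,0,0],"delta_pos":[0,0,0.0005],"claw":1},
    {"angular":[0,0,0],"delta_pos":[0,0,0.0005],"claw":1}
  ]
}}

```text
time_s: 8.45
position: [463.0, -55.8, 134.6]
tool_rot: [2.1, -2.336, -0.0]
force: [-5.9, 1.7, 10.9]
opening: 0.001
grip_force: 5.7
```

>>> {"method": "arm_command", "body": {
  "targets": [
    {"angular":[0,0,0],"delta_pos":[0,0,-0.012],"claw":1},
    {"angular":[0,0,0],"delta_pos":[0,0,-0.03],"claw":1},
    {"angular":[0,0,0],"delta_pos":[0,0,-0.05],"claw":1},
    {"angular":[0,0,0],"delta_pos":[0,0,-0.075],"claw":1},
    {"angular":[0,0,0],"delta_pos":[0,0,-0.105],"claw":1}
  ]
}}

```text
time_s: 9.07
position: [463.8, -55.6, 239.1]
tool_rot: [-2.099, 2.337, -0.0]
force: [1.2, -0.9, -0.7]
opening: 0.004
grip_force: 0.0
```

```bash
python3 -c "
from h import *
p=np.load('p.npy')
for x in (-73,-40): print(world(p,[[x,168,200]]))
goto(world(p,[[-60,168,200]])[0],p[2]-np.pi/2)
"
```

```text
[[517.15303741 106.00972373 200.        ]]
[[549.94458811 102.30645447 200.        ]]
t 9.07 at [463.8 -55.6 239.1] F [ 1.2 -0.9 -0.7] op 0.0
delta m [-0.1663 -0.0488  0.0392] ang [-0.001  0.     0.005]
```

>>> {"method": "arm_command", "body": {
  "targets": [
    {"angular":[0,0,0.002],"delta_pos":[-0.055,-0.016,0],"claw":-1},
    {"angular":[0,0,0.005],"delta_pos":[-0.11,-0.032,0],"claw":-1},
    {"angular":[0,0,0.005],"delta_pos":[-0.166,-0.049,0],"claw":-1},
    {"angular":[0,0,0.005],"delta_pos":[-0.166,-0.049,0.02],"claw":-1},
    {"angular":[0,0,0.005],"delta_pos":[-0.166,-0.049,0.039],"claw":-1}
  ]
}}

```text
time_s: 9.7
position: [530.6, 105.4, 198.7]
tool_rot: [-2.094, 2.34, -0.0]
force: [0.1, -0.6, -1.5]
opening: 0.486
grip_force: 0.0
```

>>> {"method": "arm_command", "body": {
  "targets": [
    {"angular":[0,0,0],"delta_pos":[0,0,0],"claw":-1}
  ]
}}

```text
time_s: 9.82
position: [529.3, 104.1, 198.0]
tool_rot: [2.092, -2.34, -0.001]
force: [0.1, 0.4, 0.0]
opening: 0.603
grip_force: 0.0
```

```bash
python3 -c "
from h import *
from rig import vision,observe
import cv2
s=observe();print(s['position'],s['tool_rot'])
c=vision.camera('wrist');im=c['image'];cv2.imwrite('pics/w2.png',im[:,:,::-1]);c['s']=s
pickle.dump(c,open('w2.pkl','wb'))
"
```

```text
[529.33870157 104.09901082 197.98783227] [ 2.09210807e+00 -2.34028491e+00 -1.39054660e-03]
```

View pics/w2.png

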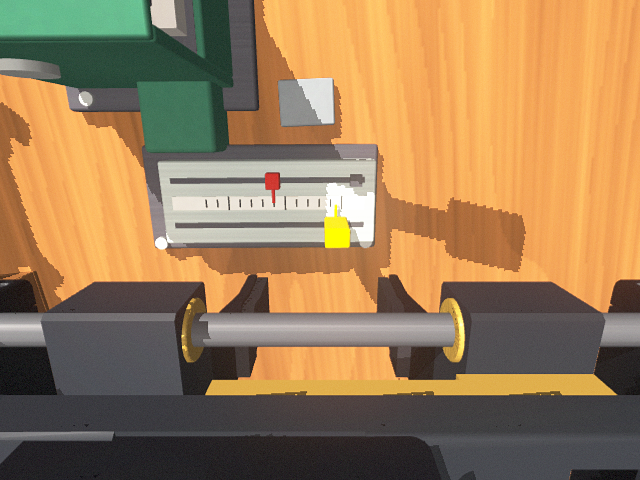

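```bash
python3 -c "
import cv2
a=cv2.imread('pics/w2.png')[150:260,250:390];cv2.imwrite('pics/w2c.png',cv2.resize(a,None,fx=5,fy=5,interpolation=0))"
```

```text
(no output)
```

View pics/w2c.png

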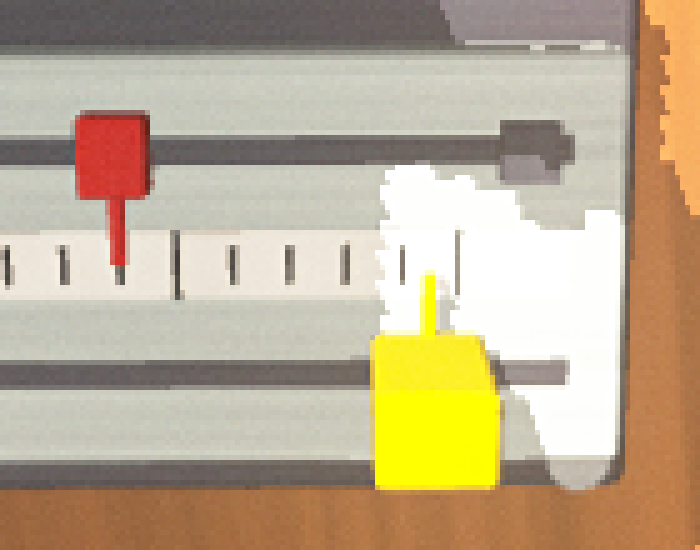

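```bash
python3 -c "
from h import *
c=pickle.load(open('w2.pkl','rb'));s=c['s'];p=np.load('p.npy')
T=np.eye(4);T[:3,:3]=Ro.from_rotvec(s['tool_rot']).as_matrix();T[:3,3]=s['position'];M=T@c['T_tool_cam']
def at(cr,z):
    u=cr[0]/5+250-.4;v=cr[1]/5+150-.4
    d=M[:3,:3]@[(u-c['cx'])/c['fx'],-(v-c['cy'])/c['fy'],-1];o=M[:3,3];return o+d*(z-o[2])/d[2]
inv=lambda w:(w-[p[0],p[1],0])@world([0,0,-p[2]],np.eye(3)).T if 0 else world([0,0,-p[2]],w-[p[0],p[1],0])
g=at((437,440),89);print('grip',g,inv(g))
a=at((118.5,265),44);b=at((428,275),44);print('tips',a,inv(a),b,inv(b),inv(a)-inv(b))
t0=at((120,276),40);t1=at((458,245),40);print('ticks',inv(t0)-inv(t1), 'yaw along', inv(at((6,265),40))-inv(at((346,263),40)))
goto([g[0],g[1],120],p[2]-np.pi/2)
"
```

```text
grip [518.06451111 105.51959468  89.        ] [-72.03928134 167.61525275  89.        ]
tips [569.73826657  79.93393639  44.        ] [-17.82070093 147.99005334  44.        ] [515.99131046  87.75746772  44.        ] [-72.10611544 149.7326677   44.        ] [54.28541451 -1.74261435  0.        ]
ticks [60.03408942  5.58080638  0.        ] yaw along [60.35032803  0.39148275  0.        ]
t 9.88 at [530.1 104.2 199.3] F [-0.4 -0.2 -0.1] op 0.65
delta m [-0.      0.0121  0.0793] ang [-0.    -0.     0.001]
```

>>> {"method": "arm_command", "body": {
  "targets": [
    {"angular":[0,0,0],"delta_pos":[0,0.012,0.02],"claw":-1},
    {"angular":[0,0,0],"delta_pos":[0,0.012,0.05],"claw":-1},
    {"angular":[0,0,0],"delta_pos":[0,0.012,0.08],"claw":-1},
    {"angular":[0,0,0],"delta_pos":[0,0.012,0.08],"claw":-1}
  ]
}}

```text
time_s: 10.38
position: [517.3, 104.9, 118.8]
tool_rot: [2.091, -2.341, -0.001]
force: [0.1, 0.2, 0.4]
opening: 0.987
grip_force: 0.0
```

>>> {"method": "arm_command", "body": {
  "targets": [
    {"angular":[0,0,0],"delta_pos":[0,0,0.02],"claw":-1},
    {"angular":[0,0,0],"delta_pos":[0,0,0.04],"claw":-1},
    {"angular":[0,0,0],"delta_pos":[0,0,0.055],"claw":-1},
    {"angular":[0,0,0],"delta_pos":[0,0,0.066],"claw":-1},
    {"angular":[0,0,0],"delta_pos":[0,0,0.066],"claw":-1}
  ]
}}

```text
time_s: 11.0
position: [517.8, 105.3, 53.3]
tool_rot: [2.093, -2.342, -0.0]
force: [1.2, -0.4, 0.6]
opening: 1.002
grip_force: 0.0
```

```bash
python3 -c "
from h import *
goto([518,105.5,53],np.load('p.npy')[2]-np.pi/2)"
```

```text
t 11.0 at [517.8 105.3  53.3] F [ 1.2 -0.4  0.6] op 1.0
delta m [-0.0002 -0.0002  0.0003] ang [ 0.001 -0.001  0.   ]
```

Close on the grip.

>>> {"method": "arm_command", "body": {
  "targets": [
    {"angular":[0,0,0],"delta_pos":[0,0,0],"claw":1},
    {"angular":[0,0,0],"delta_pos":[0,0,0],"claw":1},
    {"angular":[0,0,0],"delta_pos":[0,0,0],"claw":1},
    {"angular":[0,0,0],"delta_pos":[0,0,0],"claw":1},
    {"angular":[0,0,0],"delta_pos":[0,0,0],"claw":1}
  ]
}}

```text
time_s: 11.62
position: [517.9, 105.4, 53.6]
tool_rot: [-2.094, 2.342, -0.0]
force: [0.5, -0.8, -0.3]
opening: 0.517
grip_force: 0.0
```

>>> {"method": "arm_command", "body": {
  "targets": [
    {"angular":[0,0,0],"delta_pos":[0,0,0],"claw":1},
    {"angular":[0,0,0],"delta_pos":[0,0,0],"claw":1},
    {"angular":[0,0,0],"delta_pos":[0,0,0],"claw":1},
    {"angular":[0,0,0],"delta_pos":[0,0,0],"claw":1}
  ]
}}

```text
time_s: 12.12
position: [517.8, 105.4, 53.6]
tool_rot: [2.094, -2.342, 0.0]
force: [-0.3, -0.4, 0.0]
opening: 0.229
grip_force: 30.0
```

>>> {"method": "arm_command", "body": {
  "targets": [
    {"angular":[0,0,0],"delta_pos":[0,-0.004,0],"claw":1},
    {"angular":[0,0,0],"delta_pos":[0,-0.01,0],"claw":1},
    {"angular":[0,0,0],"delta_pos":[0,-0.016,0],"claw":1},
    {"angular":[0,0,0],"delta_pos":[0,-0.022,0],"claw":1},
    {"angular":[0,0,0],"delta_pos":[0,-0.028,0],"claw":1}
  ]
}}

```text
time_s: 12.75
position: [546.2, 102.3, 53.5]
tool_rot: [-2.093, 2.342, 0.0]
force: [-1.6, 2.5, 0.7]
opening: 0.227
grip_force: 30.0
```

>>> {"method": "arm_command", "body": {
  "targets": [
    {"angular":[0,0,0],"delta_pos":[0,-0.007,0],"claw":1},
    {"angular":[0,0,0],"delta_pos":[0,-0.014,0],"claw":1},
    {"angular":[0,0,0],"delta_pos":[0,-0.021,0],"claw":1},
    {"angular":[0,0,0],"delta_pos":[0,-0.0262,0],"claw":1},
    {"angular":[0,0,0],"delta_pos":[0,-0.0262,0],"claw":1}
  ]
}}

```text
time_s: 13.38
position: [572.9, 99.5, 53.6]
tool_rot: [-2.092, 2.341, -0.002]
force: [2.9, 0.8, -1.7]
opening: 0.227
grip_force: 30.0
```

```bash
python3 -c "
from h import *
from rig import vision,observe
import cv2
s=observe();print(s['position'],s['force'],'moved',np.hypot(*(s['position']-[517.8,105.4,0])[:2]))
c=vision.camera('wrist');im=c['image'];cv2.imwrite('pics/w3.png',im[:,:,::-1])
"
```

```text
[572.90622094  99.50462899  53.5853976 ] [ 2.85053864  0.82269698 -1.69532422] moved 55.42067290594201
```

View pics/w3.png

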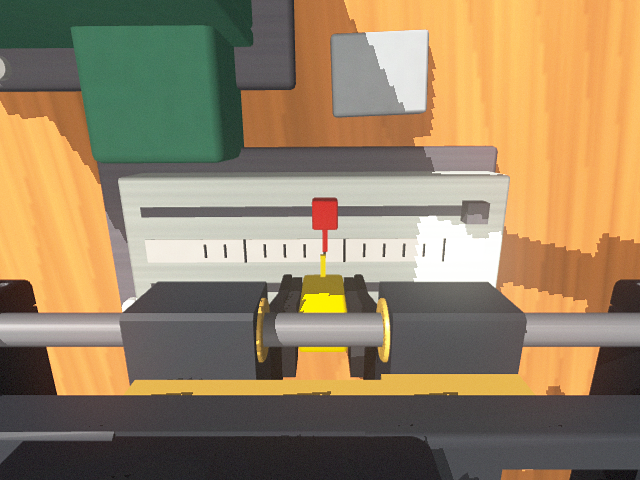

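>>> {"method": "arm_command", "body": {
  "targets": [
    {"angular":[0,0,0],"delta_pos":[0,0.0008,0],"claw":1},
    {"angular":[0,0,0],"delta_pos":[0,0.0008,0],"claw":1},
    {"angular":[0,0,0],"delta_pos":[0,0.0008,0],"claw":1},
    {"angular":[0,0,0],"delta_pos":[0,0.0008,0],"claw":1}
  ]
}}

```text
time_s: 13.92
position: [571.0, 99.6, 53.6]
tool_rot: [-2.093, 2.342, -0.0]
force: [1.6, 3.6, -2.4]
opening: 0.223
grip_force: 30.0
```

>>> {"method": "arm_command", "body": {
  "targets": [
    {"angular":[0,0,0],"delta_pos":[0,0,0],"claw":-0.3},
    {"angular":[0,0,0],"delta_pos":[0,0,0],"claw":-0.3},
    {"angular":[0,0,0],"delta_pos":[0,0,0],"claw":-0.3},
    {"angular":[0,0,0],"delta_pos":[0,0,0],"claw":-0.3},
    {"angular":[0,0,0],"delta_pos":[0,0,0],"claw":-0.3}
  ]
}}

```text
time_s: 14.55
position: [570.8, 99.3, 53.6]
tool_rot: [2.093, -2.342, -0.0]
force: [1.5, 0.0, 0.4]
opening: 0.632
grip_force: 0.0
```

>>> {"method": "arm_command", "body": {
  "targets": [
    {"angular":[0,0,0],"delta_pos":[0,0,-0.01],"claw":-0.3},
    {"angular":[0,0,0],"delta_pos":[0,0,-0.03],"claw":-0.3},
    {"angular":[0,0,0],"delta_pos":[0,0,-0.06],"claw":-0.3},
    {"angular":[0,0,0],"delta_pos":[0,0,-0.08],"claw":-0.3},
    {"angular":[0,0,0],"delta_pos":[0,0,-0.08],"claw":-0.3}
  ]
}}

```text
time_s: 15.18
position: [572.1, 99.9, 135.9]
tool_rot: [-2.091, 2.338, -0.003]
force: [-0.3, 0.5, -0.3]
opening: 0.65
grip_force: 0.0
```

```bash
python3 -c "
from h import *
from rig import vision,observe
import cv2
s=observe();print(s['position'],s['force'],s['opening'])
c=vision.camera('wrist');im=c['image'][130:280,220:420];cv2.imwrite('pics/w4.png',cv2.resize(im[:,:,::-1],None,fx=4,fy=4,interpolation=0))
"
```

```text
[572.1419542   99.93311731 135.93310615] [-0.26179693  0.46378182 -0.33539758] 0.6500978576044768
```

View pics/w4.png

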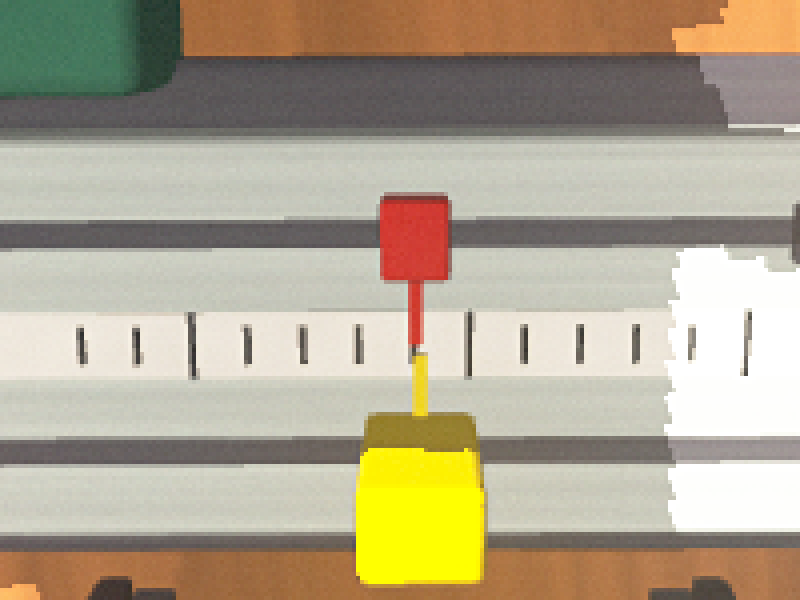

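The tips are at crop columns 416 (red) and 420 (yellow). At about 56 px per 10 mm that is 0.7 mm apart, and the fingers are clear.

```bash
python3 -c "
from rig import order
print(order.finish_job())"
```

```text
the job is handed in; nothing more can be done
None
```

I handed the job in at about 15 s. The press peaked at about 12 N on the paddle, and I released the lever to spring back but did not check that it is fully up. The last wrist picture shows the marker tip about 0.7 mm from the telltale tip, and no verdict came back.

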